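# Unpack the check weights from their transport stand

## Robot

A 7-joint arm with a two-finger parallel gripper is mounted at the origin on the work surface. World frame = base frame: x ahead of the robot, y to its left, z up, the work surface at z = 0. Lengths are in m, angles in rad, forces in N, time in s.
With the tool pointing down it reaches from about 0.4 to 0.85 m from the base axis. Payload 4.4 kg.
Tool frame: the origin (TCP) lies on the centre line of the jaws, within the pads' length; the fingertips stand 25 mm ahead of it and the grasp point (between the pads) lies 6 mm ahead of it; z points along the fingers, y is the line along which they close (so a half turn about z gives the same grasp; the last joint's range is limited). The gripper opens to 94 mm and grips with 3 to 60 N. Pads are 16 mm wide; open, the fingers measure 119 mm over their backs; the gripper's body (75 mm by 177 mm) begins 78 mm behind the grasp point.
Start: joints at [-1.252, 0.628, 0.038, 1.517, -0.027, 0.996, -0.02], TCP at [0.244, 0.602, 0.23] pointing down, gripper open.
Joint ranges: [-3.06, 3.06], [-0.37, 2.12], [-1.25, 1.32], [0.18, 2.47], [-1.1, 4.24], [0.23, 1.98], [-2.94, 2.94]. Speed limits (rad/s): [2.57, 2.57, 3.14, 3.14, 3.14, 3.14, 3.14].

## Interface

Orientations are given as a 3x3 rotation matrix whose columns are the frame's x, y, z axes.
In Python, from workcell import manip, optics gives the robot as it stands. The module is installed in compiled form; this text tells all that it offers.
- The arm moves only by the tool apply_moves, never from a script. Its argument "plan" is a list of rows, each a list of 6 numbers: the shift along the tool's x, y, z scaled (see below), then the turn, a rotation vector about the tool's x, y, z scaled (see below). In form: [[x, y, z, rx, ry, rz], ...]. A call has 1 to 8 rows; each row shifts and turns the commanded pose from where the row before left it, along the tool's axes as they then stand; what a row does not reach is not made up. The controller multiplies each number of a shift by 25 mm and each number of a turn by 6 degrees. A row lasts 1/10 s, in which the tool goes at most 50 mm and 8.59 degrees, less where a joint would pass 70% of its speed; a pose out of reach is approached as far as the arm can. A call with a number of a shift or a turn outside -1 to 1 is refused whole. A call with a gripper value outside its range is refused whole. "fingers" is the opening, from -1 (shut) to 1 (fully open), so that 0 is half open, set as the call begins (left out, the last holds). The fingers move at their own pace and stop on an object; "newtons" is the grip in N (left out, the last holds). Time passes only in rows, so rows that do not move let the fingers close. It gives the time, the measured TCP pose, the force, the opening and the grip force at its end, in the units of the state.
- manip.sense(): the state, without advancing time (a new reading comes with each control period).
- optics.read_camera(name): name is "scene" or "top" or "wrist"; returns the picture (400x640x3 uint8, red, green, blue); there is no depth.
- optics.camera_params(name): a dict with "vfov" (degrees; the focal length in pixels is half the picture's height over the tangent of half this angle, whatever the lens; pixels are square), "cx", "cy" (the principal point, pixels), "distortion" ([k1, k2, p1, p2, k3] as OpenCV has them; the pictures are not rectified), "R" (3x3) and "t" (3): a world point X has camera coordinates R X + t. Camera axes: x right, y down, z forward; pixel columns grow to the right and rows downward; lengths in m; the calibration is good to about 2 mm. A picture is of the moment at which its call begins: read the wrist's pose just before it. camera_params takes no time and is no camera call; for the wrist camera it gives the pose at the moment of the call.
- manip.close_job(): hands the job in; it is judged then, once.
The state is a dict: "time": time; "qpos": joint angles; "joint_vel": joint speeds; "joint_torque": joint torques, N m; "eef_pos": TCP position; "eef_rot": TCP orientation; "ft_force": force on the tool from outside, world axes, zero at the start; "wrist_torque": the same for the moment, N m; "grip_width": opening from 0.0 (shut) to 1.0 (fully open); "gripper_force": force on a finger pad.
Only numpy, scipy, OpenCV 4.12 (cv2) and the standard library are available. Lean on these libraries where they do the work, as an engineer would, in place of code of your own. Each camera call takes 0.05 s, during which the arm holds its last target. There are 200 camera calls.

## Task

Unpack the check weights: lift the keeper bar up out of the stand's two U brackets and lay it flat, grip uppermost, in the white tray, then take the stack of steel weights down from the top, one at a time, and set each upright and flat in the recess of the wooden case base made for its size: small, then medium, then large. Set everything down rather than dropping it, and do not tip a weight over.

Things in the scene. Friction and masses are not known exactly. Their poses are not given: they have to be found in the camera images.
- stand: Blue stand fixed to the bench, base 120 (x) x 200 (y) x 10 mm; origin: centre of underside. The weights are stacked on a round seat, floor 12 mm up, lip 76 mm wide and 17 mm up. Uprights at y = +-82 mm (12 mm in y, 26 in x) end in open-topped U brackets: slot floor 98, cheek tops 112 mm up, slot 18 mm wide. The stack is free along x; along y stand the uprights.
- keeper_bar: Aluminium bar in the two U brackets along the stand's y, 2 mm over the top weight: 12 x 12 mm, 190 mm long (its y), end flanges 20 mm wide, 16 high outside the brackets. Black grip plate on its middle: 12 mm thick (x), 40 long (y), from 12 to 38 mm above the underside. Origin: middle of the underside, at first 98 mm above the stand's. 160 g. Rises 14 mm to clear the brackets.
- tray: White shallow open tray, fixed, empty: 88 (x) x 238 mm (y) outside, 80 x 230 mm inside, floor 4 mm and rim 14 mm above the bench. Origin: centre of its underside; long side along y.
- weight_large: The large stainless steel disc weight, 64 mm diameter, 28 mm high, about 700 g; upright rim. Origin: centre of its underside, z up. At the start: bottom of the stack, sitting in the stand's shallow round seat, its underside 12 mm above the stand's origin.
- weight_medium: The medium stainless steel disc weight, 48 mm diameter, 28 mm high, about 400 g; upright rim. Origin: centre of its underside, z up. At the start: middle of the stack, its underside 40 mm above the stand's origin.
- weight_small: The small stainless steel disc weight, 32 mm diameter, 28 mm high, about 175 g; upright rim. Origin: centre of its underside, z up. At the start: top of the stack, under the keeper bar, its underside 68 mm above the stand's origin.
- case_large: The large storage-case base: round light-wood dish fixed to the bench, 94 mm outside diameter, 14 mm high, with a grey felt-lined recess 78 mm in diameter and 6 mm deep (floor 8 mm above the bench), for the 64 mm weight. Origin: centre of its underside. The domed lids of the same wood, with a knob on top, lie elsewhere and play no part.
- case_medium: The medium storage-case base: round light-wood dish fixed to the bench, 78 mm outside diameter, 14 mm high, with a grey felt-lined recess 62 mm in diameter and 6 mm deep (floor 8 mm above the bench), for the 48 mm weight. Origin: centre of its underside. The domed lids of the same wood, with a knob on top, lie elsewhere and play no part.
- case_small: The small storage-case base: round light-wood dish fixed to the bench, 62 mm outside diameter, 14 mm high, with a grey felt-lined recess 46 mm in diameter and 6 mm deep (floor 8 mm above the bench), for the 32 mm weight. Origin: centre of its underside. The domed lids of the same wood, with a knob on top, lie elsewhere and play no part.
Mind the look-alikes: they are no part of the job. What is shaped like the weight_medium but red is not meant.

How it is judged:
On the way, in this order (a step that is already met when the one before it is completed fails the run):
1. the keeper bar lies flat in the tray (x of keeper_bar in the frame of tray between -0.036 and 0.036 m and y of keeper_bar in the frame of tray between -0.03 and 0.03 m and z of keeper_bar in the frame of tray below 0.008 m and angle between keeper_bar's own z axis and vertical below 0.08 rad), for 0.2 s.
2. the small weight sits flat in the recess of the small case base (horizontal distance between weight_small and case_small below 0.011 m and z of weight_small in the frame of case_small below 0.011 m and angle between weight_small's own z axis and vertical below 0.06 rad), for 0.2 s.
3. the medium weight sits flat in the recess of the medium case base (horizontal distance between weight_medium and case_medium below 0.011 m and z of weight_medium in the frame of case_medium below 0.011 m and angle between weight_medium's own z axis and vertical below 0.06 rad), for 0.2 s.
4. the large weight sits flat in the recess of the large case base (horizontal distance between weight_large and case_large below 0.011 m and z of weight_large in the frame of case_large below 0.011 m and angle between weight_large's own z axis and vertical below 0.06 rad), for 0.2 s.
At the end, for the whole second after the job is handed in: Bar flat in the tray, grip up (within 36 mm across, 30 mm along its middle, under 4 mm off the floor, tilt < 0.08 rad); each weight in the recess of its size (within 11 mm of centre, under 3 mm off the floor, tilt < 0.06 rad); all released and at rest (all of step 1 and all of step 2 and all of step 3 and all of step 4 and linear speed of each of keeper_bar, weight_small, weight_medium, weight_large below 0.01 m/s and contact force between each of keeper_bar, weight_small, weight_medium, weight_large and the fingers below 0.1 N); the robot touches nothing.
It fails at once if the keeper bar is dropped (falls free of the fingers at more than 0.9 m/s, as from over 40 mm) (linear speed of keeper_bar above 0.9 m/s and contact force between keeper_bar and the fingers below 0.05 N).
It fails at once if the small weight is dropped (falls free of the fingers at more than 0.9 m/s, as from over 40 mm) (linear speed of weight_small above 0.9 m/s and contact force between weight_small and the fingers below 0.05 N).
It fails at once if the medium weight is dropped (falls free of the fingers at more than 0.9 m/s, as from over 40 mm) (linear speed of weight_medium above 0.9 m/s and contact force between weight_medium and the fingers below 0.05 N).
It fails at once if the large weight is dropped (falls free of the fingers at more than 0.9 m/s, as from over 40 mm) (linear speed of weight_large above 0.9 m/s and contact force between weight_large and the fingers below 0.05 N).
It fails at once if a weight is tipped over (more than 0.6 rad) (angle between any of weight_small, weight_medium, weight_large's own z axis and vertical above 0.6 rad).
It also fails if it takes over 128 s, if anything falls off the work surface, if the arm or the gripper's body presses on something with over 40 N, if the wrist force passes 120 N, or if a joint passes its speed limit or range.

## Working session

There is one attempt and no reset: what is moved stays moved. The work goes in short steps, Python scripts to look and compute and a tool call to move; the robot and the scene stay as the last step left them, time stands still between calls to the robot, and variables do not carry over. Pictures are saved under pics/ and viewed, at most 14 in all, crops included, and the job is handed in when it is done.

Besides the shell and the picture viewer there is one more tool, called after ">>>" by a JSON object that holds its "fn" and its "kwargs", one argument or row to a line. apply_moves: Moves the arm, as the interface text tells. Shifts and turns lie within -1 to 1; 1 stands for 25 mm of shift or 6 degrees of turn. Its arguments: {"type":"object","properties":{"plan":{"type":"array"},"fingers":{"type":"number"},"newtons":{"type":"number"}},"required":["plan"]}

```bash
mkdir -p pics; ls; python3 - <<'E'
from workcell import manip, optics
import cv2, numpy as np
s=manip.sense()
print({k:np.round(v,3).tolist() for k,v in s.items()})
for n in ("top","scene"):
    im=optics.read_camera(n); p=optics.camera_params(n)
    print(n,{k:np.round(v,3).tolist() for k,v in p.items()})
    np.save(f"pics/{n}0.npy",im); cv2.imwrite(f"pics/{n}0.png",im[:,:,::-1])
E
```

```text
pics
{'time': 0.0, 'qpos': [-1.252, 0.629, 0.038, 1.518, -0.027, 0.996, -0.02], 'joint_vel': [0.002, 0.0, -0.001, -0.001, 0.001, 0.0, -0.0], 'joint_torque': [-0.001, -54.974, 1.143, -18.663, -0.052, 0.023, 0.0], 'eef_pos': [0.244, 0.602, 0.23], 'eef_rot': [[-0.927, 0.375, -0.001], [0.375, 0.927, -0.002], [-0.0, -0.002, -1.0]], 'ft_force': [-0.281, 0.124, 0.688], 'wrist_torque': [-0.036, 0.038, -0.064], 'gripper_force': 0.0, 'grip_width': 0.999}
top {'vfov': 48.386, 'cx': 320.611, 'cy': 201.533, 'distortion': [-0.025, 0.0, 0.0, 0.0, 0.0], 'R': [[-0.018, -1.0, 0.0], [-0.98, 0.017, -0.199], [0.199, -0.003, -0.98]], 't': [-0.044, 0.559, 1.143]}
scene {'vfov': 46.655, 'cx': 316.043, 'cy': 206.03, 'distortion': [0.006, 0.0, 0.0, 0.0, 0.0], 'R': [[0.11, 0.994, -0.005], [0.688, -0.08, -0.721], [-0.717, 0.076, -0.693]], 't': [0.01, -0.314, 1.656]}
```

View pics/top0.png

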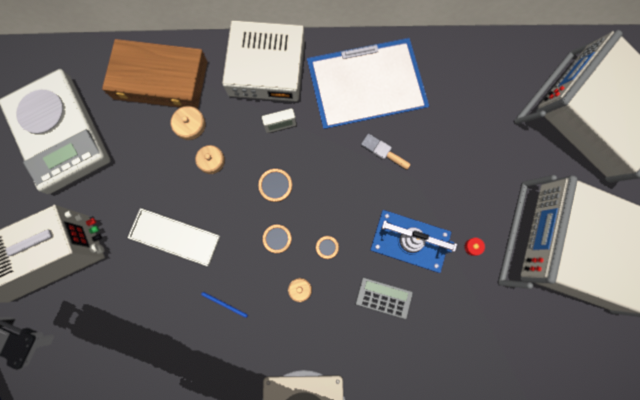

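View pics/scene0.png

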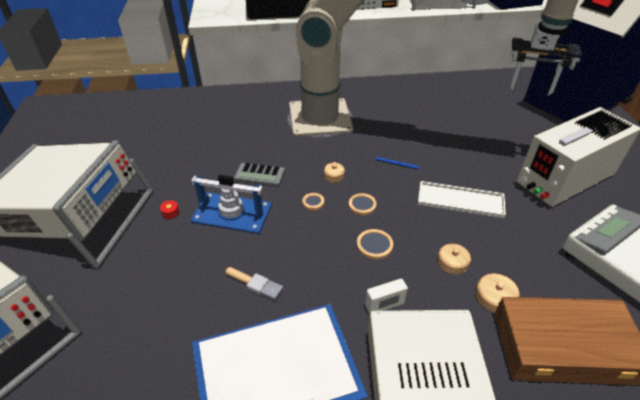

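```bash
cat > h.py <<'E'
from workcell import manip, optics
import cv2, numpy as np
def cam(n):
    p=optics.camera_params(n); f=200/np.tan(np.radians(p["vfov"])/2)
    return np.array([[f,0,p["cx"]],[0,f,p["cy"]],[0,0,1]]),np.array(p["distortion"]),np.array(p["R"]),np.array(p["t"])
def rays(c,px):
    K,d,R,t=c; u=cv2.undistortPoints(np.float64(px).reshape(-1,1,2),K,d)[:,0]
    return -R.T@t, np.c_[u,np.ones(len(u))]@R
def plane(c,px,z):
    o,v=rays(c,px); return o+v*((z-o[2])/v[:,2])[:,None]
def proj(c,X):
    K,d,R,t=c; return cv2.projectPoints(np.float64(X).reshape(-1,1,3),cv2.Rodrigues(R)[0],t,K,d)[0][:,0]
def blobs(m,amin=60):
    cs,_=cv2.findContours(m.astype(np.uint8),cv2.RETR_EXTERNAL,cv2.CHAIN_APPROX_NONE)
    return [k for k in cs if cv2.contourArea(k)>amin]
def rect(c,k,z):
    w=plane(c,k.reshape(-1,2),z)[:,:2]; (x,y),(a,b),th=cv2.minAreaRect((w*1000).astype(np.float32))
    if a>b: th+=90; a,b=b,a   # th: direction of short side
    return np.round([x,y,a,b,(th+90)%180-90],1)
E
python3 - <<'E'
from h import *
for n in ("top","scene"):
    im=np.load(f"pics/{n}0.npy"); hsv=cv2.cvtColor(im,cv2.COLOR_RGB2HSV); c=cam(n)
    H,S,V=[hsv[...,i].astype(int) for i in range(3)]
    print(n)
    for k in blobs((H>8)&(H<28)&(S>70)&(V>110),120):
        x,y,w,h=cv2.boundingRect(k); r=rect(c,k,.014)
        if w<60: print(" wood",(x+w//2,y+h//2),r)
    for k in blobs((H>100)&(H<120)&(S>150)&(V>60),800):
        x,y,w,h=cv2.boundingRect(k)
        ap=cv2.approxPolyDP(cv2.convexHull(k),5,True).reshape(-1,2)
        print(" blue",(x+w//2,y+h//2),rect(c,k,.01)); 
        if 150<x<400: print(ap.tolist(),np.round(plane(c,ap,.01)[:,:2]*1000).tolist())
    for k in blobs((S<40)&(V>150),300):
        x,y,w,h=cv2.boundingRect(k); print(" white",(x+w//2,y+h//2),rect(c,k,.014))
E
python3 - <<'E'
import cv2
im=cv2.imread('pics/top0.png')[195:285,355:500]; a=cv2.resize(im,None,fx=5,fy=5,interpolation=cv2.INTER_CUBIC); cv2.imwrite('pics/c1.png',a)
E
```

```text
top
 wood (300, 290) [327.2   6.7  60.7  61.9  -1. ]
 wood (327, 247) [440.  -68.2  60.2  63.   -1. ]
 wood (277, 239) [465.9  68.6  77.2  78.6 -45.3]
 wood (275, 185) [618.2  73.7  95.4  96.1 -63.7]
 wood (399, 160) [ 684.1 -277.7   21.8   70.7  -34.6]
 wood (209, 159) [698.8 262.5  78.4  80.7 -45.4]
 wood (187, 122) [811.6 331.3  94.5  97.4 -45.5]
 blue (412, 241) [ 451.7 -305.8  118.   209.6  -19.2]
[[383, 211], [450, 232], [440, 271], [371, 249]] [[538.0, -228.0], [476.0, -411.0], [369.0, -376.0], [433.0, -190.0]]
 white (309, 384) [ 8.510e+01 -1.450e+01  2.940e+01  1.629e+02  1.000e-01]
 white (384, 298) [ 301.5 -219.    69.3  133.6  -17.3]
 white (173, 237) [476.6 354.   90.1 240.5 -19.9]
 white (36, 245) [461.  758.2 149.7 210.6  24.4]
 white (598, 246) [ 433.1 -844.8  236.8  307.    70.9]
 white (376, 146) [ 728.1 -216.3   40.1   77.7  -33.4]
 white (51, 130) [801.  733.3 205.9 322.9 -61.5]
 white (368, 84) [ 928.9 -197.7  220.1  289.8   11.4]
 white (604, 104) [ 865.6 -899.4  212.5  424.4   80.4]
 white (263, 55) [1020.9  111.2  220.4  224.5   -5.5]
scene
 wood (238, 275) [ 
[... 483 characters left out ...]
lue (66, 19) [-1020.1 -1176.8   465.1   738.2    -6.7]
 white (433, 355) [933.  124.6 204.8 229.2  -6.4]
 white (278, 354) [ 927.8 -199.2  205.5  288.9   11.4]
 white (387, 289) [764.7  74.7  33.9  95.7  14.1]
 white (264, 285) [ 721.2 -216.    41.4   78.4  -36.1]
 white (605, 244) [683.4 720.8 190.4 213.6  28.8]
 white (462, 198) [475.3 355.9  94.6 239.9 -20. ]
 white (55, 176) [ 213.4 -866.1  234.9  344.9   71. ]
 white (587, 135) [212.9 885.4 160.8 344.9  24.1]
 white (314, 117) [ 24.3 -58.2 134.3 245.6 -57.2]
 white (606, 18) [-738.2 1508.8  283.8  501.5   55.8]
 white (448, 10) [-919.   770.2  224.9 1047.2    0. ]
 white (243, 14) [-9.842e+02 -2.663e+02  3.529e+02  5.304e+02 -9.000e-01]
```

View pics/c1.png

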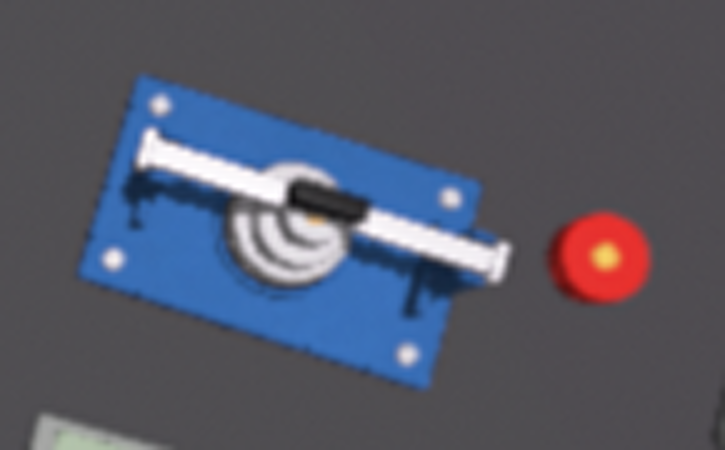

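```bash
cat >> h.py <<'E'
def go(x,y,z,yaw=None):
    "tool-axis shift in units of 25 mm (total), and turn in units of 6 deg, to a TCP target"
    s=manip.sense(); R=np.array(s["eef_rot"]); d=R.T@(np.array([x,y,z])-s["eef_pos"])/.025
    a=np.degrees(np.arctan2(R[1,1],R[0,1])); print("t",round(s["time"],2),"tcp",np.round(s["eef_pos"],4),"yaw_y",round(a,2),"tilt",np.round(R[:,2],4))
    print("units",np.round(d,2),"turn",None if yaw is None else round(-(yaw-a)/6,2))
E
python3 - <<'E'
from h import *
c=cam("top")
w=plane(c,[(387,216),(445.2,234.6),(436.6,265.8),(377.6,246.6)],.012); print(w.round(4),w.mean(0))
print(np.degrees(np.arctan2(*(w[0]-w[3])[1::-1])),np.degrees(np.arctan2(*(w[0]-w[1])[1::-1]))-90)
print("grip",plane(c,[(420.6,235.2)],.136), "bar ends",plane(c,[(384.6,225),(454.8,247.6)],.112))
E
```

```text
[[ 0.5232 -0.238   0.012 ]
 [ 0.4683 -0.3963  0.012 ]
 [ 0.3835 -0.3667  0.012 ]
 [ 0.4387 -0.2082  0.012 ]] [ 0.45341607 -0.30229711  0.012     ]
-19.39772116920791 -19.107954286733786
grip [[ 0.45283845 -0.29987005  0.136     ]] bar ends [[ 0.48344213 -0.215345    0.112     ]
 [ 0.42278331 -0.38981342  0.112     ]]
```

>>> {"fn": "apply_moves", "kwargs": {
  "plan": [
    [0,0,0,0,0,0.97],
    [0,0,0,0,0,0.97],
    [0,0,0,0,0,0.97],
    [0,0,0,0,0,0.97],
    [0,0,0,0,0,0.97],
    [0,0,0,0,0,0.97],
    [0,0,0,0,0,0.97],
    [0,0,0,0,0,0.97]
  ]
}}

```text
time: 0.9
eef_pos: [0.2438, 0.6022, 0.23]
eef_rot: [[-0.361, 0.933, -0.0], [0.933, 0.361, -0.001], [-0.001, -0.001, -1.0]]
ft_force: [-0.1, 0.4, 0.6]
grip_width: 1.001
gripper_force: 0.0
```

>>> {"fn": "apply_moves", "kwargs": {
  "plan": [
    [0,0,0,0,0,0.97],
    [0,0,0,0,0,0.97],
    [0,0,0,0,0,0.97],
    [0,0,0,0,0,0.97],
    [0,0,0,0,0,0.97],
    [0,0,0,0,0,0.97],
    [0,0,0,0,0,0.97]
  ]
}}

```text
time: 1.6
eef_pos: [0.2437, 0.6022, 0.2299]
eef_rot: [[0.335, 0.942, -0.0], [0.942, -0.335, -0.001], [-0.001, -0.0, -1.0]]
ft_force: [0.2, 0.9, -1.1]
grip_width: 1.002
gripper_force: 0.0
```

>>> {"fn": "apply_moves", "kwargs": {
  "plan": [
    [-0.97,1,0,0,0,0],
    [-0.97,1,0,0,0,0],
    [-0.97,1,0,0,0,0],
    [-0.97,1,0,0,0,0],
    [-0.97,1,0,0,0,0],
    [-0.97,1,0,0,0,0],
    [-0.97,1,0,0,0,0],
    [-0.97,1,0,0,0,0]
  ]
}}

```text
time: 2.4
eef_pos: [0.3686, 0.3518, 0.2303]
eef_rot: [[0.331, 0.944, -0.0], [0.944, -0.331, -0.0], [-0.0, -0.0, -1.0]]
ft_force: [0.5, -0.6, -0.1]
grip_width: 1.001
gripper_force: 0.0
```

>>> {"fn": "apply_moves", "kwargs": {
  "plan": [
    [-0.97,1,0,0,0,0],
    [-0.97,1,0,0,0,0],
    [-0.97,1,0,0,0,0],
    [-0.97,1,0,0,0,0],
    [-0.97,1,0,0,0,0],
    [-0.97,1,0,0,0,0],
    [-0.97,1,0,0,0,0],
    [-0.97,1,0,0,0,0]
  ]
}}

```text
time: 3.2
eef_pos: [0.493, 0.1026, 0.2303]
eef_rot: [[0.331, 0.944, -0.001], [0.944, -0.331, -0.0], [-0.0, -0.001, -1.0]]
ft_force: [0.4, 0.1, 0.4]
grip_width: 0.998
gripper_force: 0.0
```

>>> {"fn": "apply_moves", "kwargs": {
  "plan": [
    [-0.97,1,0,0,0,0],
    [-0.97,1,0,0,0,0],
    [-0.97,1,0,0,0,0],
    [-0.97,1,0,0,0,0],
    [-0.97,0,0,0,0,0],
    [-0.97,0,0,0,0,0],
    [-0.97,0,0,0,0,0],
    [-0.97,0,0,0,0,0]
  ]
}}

```text
time: 4.0
eef_pos: [0.5222, -0.1131, 0.2301]
eef_rot: [[0.331, 0.944, -0.001], [0.944, -0.331, 0.0], [-0.0, -0.001, -1.0]]
ft_force: [-0.0, -0.6, 0.6]
grip_width: 1.001
gripper_force: 0.0
```

>>> {"fn": "apply_moves", "kwargs": {
  "plan": [
    [-0.97,0,0,0,0,0],
    [-0.97,0,0,0,0,0],
    [-0.97,0,0,0,0,0],
    [-0.97,0,0,0,0,0],
    [-0.97,0,0,0,0,0],
    [-0.97,0,0,0,0,0],
    [0,0,0,0,0,0],
    [0,0,0,0,0,0]
  ]
}}

```text
time: 4.8
eef_pos: [0.4746, -0.2492, 0.2302]
eef_rot: [[0.332, 0.943, -0.0], [0.943, -0.332, 0.001], [0.001, -0.001, -1.0]]
ft_force: [-0.1, 0.4, 0.0]
grip_width: 1.0
gripper_force: 0.0
```

```bash
python3 - <<'E'
from h import *
go(.453,-.302,.137,-19.2)
c=cam("wrist"); im=optics.read_camera("wrist"); np.save("pics/w1.npy",im); cv2.imwrite("pics/w1.png",im[:,:,::-1])
print(c[0][0,0],c[1],(-c[2].T@c[3]).round(3))
Rz=np.radians(-19.2); X=lambda a,b,z:[.453+a*np.cos(Rz)-b*np.sin(Rz),-.302+a*np.sin(Rz)+b*np.cos(Rz),z]
print(proj(c,[X(0,.02,.136),X(0,-.02,.136),X(0,.095,.112),X(0,-.095,.112)]).round(1))
E
```

```text
t 4.8 tcp [ 0.4746 -0.2492  0.2302] yaw_y -19.4 tilt [-4.e-04  9.e-04 -1.e+00]
units [-2.28 -0.11  3.73] turn -0.03
360.3374702974499 [-0.06371938  0.          0.          0.          0.        ] [ 0.502 -0.175  0.384]
[[312.2 260.2]
 [312.6 306.7]
 [311.8 155.9]
 [313.6 363.8]]
```

View pics/w1.png

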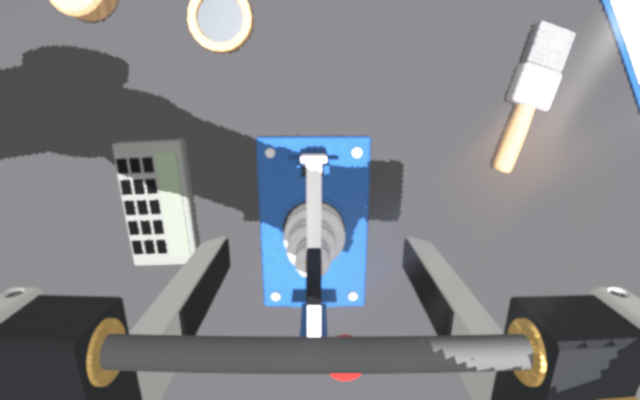

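>>> {"fn": "apply_moves", "kwargs": {
  "plan": [
    [-0.76,-0.07,0,0,0,-0.03],
    [-0.76,0,0,0,0,0],
    [-0.76,0,0,0,0,0],
    [0,0,1,0,0,0],
    [0,0,1,0,0,0],
    [0,0,1,0,0,0],
    [0,0,0.72,0,0,0],
    [0,0,0,0,0,0]
  ],
  "fingers": 0
}}

```text
time: 5.65
eef_pos: [0.4538, -0.3, 0.1352]
eef_rot: [[0.326, 0.945, -0.004], [0.945, -0.326, 0.004], [0.002, -0.005, -1.0]]
ft_force: [-0.1, 0.8, -0.3]
grip_width: 0.5
gripper_force: 0.0
```

>>> {"fn": "apply_moves", "kwargs": {
  "plan": [
    [0,0,0,0,0,0],
    [0,0,0,0,0,0],
    [0,0,0,0,0,0],
    [0,0,0,0,0,0],
    [0,0,0,0,0,0],
    [0,0,0,0,0,0],
    [0,0,0,0,0,0]
  ],
  "fingers": -1,
  "newtons": 30
}}

```text
time: 6.35
eef_pos: [0.4545, -0.3029, 0.138]
eef_rot: [[0.328, 0.945, 0.001], [0.945, -0.328, -0.0], [0.0, 0.001, -1.0]]
ft_force: [-0.0, 1.7, 6.3]
grip_width: 0.126
gripper_force: 30.0
```

>>> {"fn": "apply_moves", "kwargs": {
  "plan": [
    [0,0,-0.4,0,0,0],
    [0,0,-0.6,0,0,0],
    [0,0,-0.8,0,0,0],
    [0,0,-0.8,0,0,0],
    [0,0,-0.7,0,0,0],
    [0,0,-0.5,0,0,0],
    [0.2,-0.06,0,0,0,0],
    [0.5,-0.16,0,0,0,0]
  ]
}}

```text
time: 7.15
eef_pos: [0.4544, -0.2846, 0.2322]
eef_rot: [[0.33, 0.944, -0.0], [0.944, -0.33, -0.0], [-0.001, -0.0, -1.0]]
ft_force: [0.2, -0.3, -2.8]
grip_width: 0.124
gripper_force: 30.0
```

>>> {"fn": "apply_moves", "kwargs": {
  "plan": [
    [1,-0.31,0,0,0,0],
    [1,-0.31,0,0,0,0],
    [1,-0.31,0,0,0,0],
    [1,-0.31,0,0,0,0],
    [1,-0.31,0,0,0,0],
    [1,-0.31,0,0,0,0],
    [1,-0.31,0,0,0,0],
    [1,-0.31,0,0,0,0]
  ]
}}

```text
time: 7.95
eef_pos: [0.4606, -0.0728, 0.2314]
eef_rot: [[0.327, 0.945, -0.003], [0.945, -0.327, 0.001], [-0.0, -0.003, -1.0]]
ft_force: [-0.0, 0.2, -1.3]
grip_width: 0.124
gripper_force: 30.0
```

>>> {"fn": "apply_moves", "kwargs": {
  "plan": [
    [1,-0.31,0,0,0,0],
    [1,-0.31,0,0,0,0],
    [1,-0.31,0,0,0,0],
    [1,-0.31,0,0,0,0],
    [1,-0.31,0,0,0,0],
    [1,-0.31,0,0,0,0],
    [1,-0.31,0,0,0,0],
    [1,-0.31,0,0,0,0]
  ]
}}

```text
time: 8.75
eef_pos: [0.4672, 0.136, 0.2313]
eef_rot: [[0.327, 0.945, -0.003], [0.945, -0.327, -0.0], [-0.001, -0.003, -1.0]]
ft_force: [-0.3, 0.5, -2.0]
grip_width: 0.125
gripper_force: 30.0
```

>>> {"fn": "apply_moves", "kwargs": {
  "plan": [
    [1,-0.31,0,0,0,0],
    [1,-0.31,0,0,0,0],
    [1,-0.31,0,0,0,0],
    [1,-0.31,0,0,0,0],
    [1,-0.31,0,0,0,0],
    [1,-0.31,0,0,0,0],
    [1,-0.31,0,0,0,0],
    [0.5,-0.16,0,0,0,0]
  ]
}}

```text
time: 9.55
eef_pos: [0.4732, 0.3334, 0.2309]
eef_rot: [[0.325, 0.946, -0.003], [0.946, -0.325, -0.0], [-0.001, -0.003, -1.0]]
ft_force: [-1.0, 0.1, -0.9]
grip_width: 0.124
gripper_force: 30.0
```

```bash
python3 - <<'E'
from h import *
s=manip.sense(); print(s["grip_width"],s["gripper_force"],np.round(s["ft_force"],1))
im=optics.read_camera("top"); cv2.imwrite("pics/t2.png",cv2.resize(im[180:300,90:280,::-1],None,fx=3,fy=3))
go(.476,.355,.044,-19.9)
E
```

```text
0.12387176325335429 29.999044239521027 [-1.   0.1 -0.9]
t 9.6 tcp [0.4734 0.3348 0.231 ] yaw_y -18.86 tilt [-2.2e-03  9.0e-04 -1.0e+00]
units [ 0.8  -0.15  7.48] turn 0.17
```

View pics/t2.png

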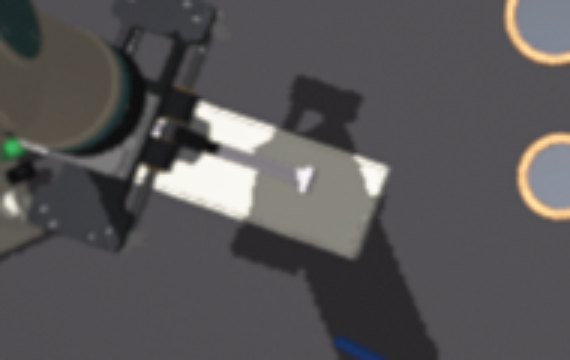

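>>> {"fn": "apply_moves", "kwargs": {
  "plan": [
    [0.4,-0.08,0.8,0,0,0.17],
    [0.2,0,1,0,0,0],
    [0,0,1,0,0,0],
    [0,0,1,0,0,0],
    [0,0,1,0,0,0],
    [0,0,1,0,0,0],
    [0,0,0.6,0,0,0],
    [0,0,0,0,0,0]
  ]
}}

```text
time: 10.4
eef_pos: [0.4771, 0.3433, 0.0704]
eef_rot: [[0.346, 0.938, -0.004], [0.938, -0.346, -0.003], [-0.004, -0.003, -1.0]]
ft_force: [-0.1, 0.2, -2.3]
grip_width: 0.127
gripper_force: 30.0
```

>>> {"fn": "apply_moves", "kwargs": {
  "plan": [
    [0,0,0.3,0,0,0],
    [0,0,0.2,0,0,0],
    [0,0,0.1,0,0,0],
    [0,0,0,0,0,0],
    [0,0,0,0,0,0]
  ]
}}

```text
time: 10.9
eef_pos: [0.4789, 0.3453, 0.0578]
eef_rot: [[0.345, 0.939, 0.0], [0.939, -0.345, 0.0], [0.001, 0.0, -1.0]]
ft_force: [0.5, 0.5, -1.7]
grip_width: 0.128
gripper_force: 30.0
```

>>> {"fn": "apply_moves", "kwargs": {
  "plan": [
    [0.2,0,0.1,0,0,0],
    [0.2,0,0.15,0,0,0],
    [0,0,0.1,0,0,0],
    [0,0,0.1,0,0,0],
    [0,0,0.05,0,0,0],
    [0,0,0,0,0,0],
    [0,0,0,0,0,0]
  ]
}}

```text
time: 11.6
eef_pos: [0.4822, 0.3543, 0.045]
eef_rot: [[0.345, 0.938, -0.0], [0.938, -0.345, -0.0], [-0.0, -0.0, -1.0]]
ft_force: [0.1, 1.1, -2.0]
grip_width: 0.126
gripper_force: 30.0
```

>>> {"fn": "apply_moves", "kwargs": {
  "plan": [
    [0,0,0.06,0,0,0],
    [0,0,0.04,0,0,0],
    [0,0,0,0,0,0],
    [0,0,0,0,0,0]
  ]
}}

```text
time: 12.0
eef_pos: [0.4825, 0.3545, 0.044]
eef_rot: [[0.345, 0.938, 0.0], [0.938, -0.345, 0.001], [0.001, 0.0, -1.0]]
ft_force: [-2.2, 0.0, 9.1]
grip_width: 0.126
gripper_force: 30.0
```

>>> {"fn": "apply_moves", "kwargs": {
  "plan": [
    [0,0,0,0,0,0],
    [0,0,0,0,0,0],
    [0,0,0,0,0,0],
    [0,0,0,0,0,0],
    [0,0,0,0,0,0],
    [0,0,0,0,0,0]
  ],
  "fingers": -0.2
}}

```text
time: 12.6
eef_pos: [0.4821, 0.3544, 0.0423]
eef_rot: [[0.345, 0.939, -0.0], [0.939, -0.345, -0.0], [-0.0, -0.0, -1.0]]
ft_force: [-0.9, 0.5, 0.1]
grip_width: 0.405
gripper_force: 0.0
```

>>> {"fn": "apply_moves", "kwargs": {
  "plan": [
    [0,0,-0.5,0,0,0],
    [0,0,-1,0,0,0],
    [0,0,-1,0,0,0],
    [0,0,-1,0,0,0],
    [0,0,-1,0,0,0],
    [0,0,-1,0,0,0],
    [0,0,-0.9,0,0,0],
    [-1,0.29,0,0,0,0]
  ]
}}

```text
time: 13.4
eef_pos: [0.4819, 0.333, 0.2063]
eef_rot: [[0.34, 0.94, 0.006], [0.94, -0.34, 0.007], [0.008, 0.003, -1.0]]
ft_force: [0.1, -0.5, -1.1]
grip_width: 0.398
gripper_force: 0.0
```

```bash
python3 - <<'E'
from h import *
go(.454,-.3025,.23,-19.2)
E
```

```text
t 13.4 tcp [0.4819 0.333  0.2063] yaw_y -19.9 tilt [ 0.006   0.0065 -1.    ]
units [-24.27   7.61  -1.12] turn -0.12
```

>>> {"fn": "apply_moves", "kwargs": {
  "plan": [
    [-1,0.34,0,0,0,-0.12],
    [-1,0.34,0,0,0,0],
    [-1,0.34,0,0,0,0],
    [-1,0.34,0,0,0,0],
    [-1,0.34,0,0,0,0],
    [-1,0.34,0,0,0,0],
    [-1,0.34,0,0,0,0],
    [-1,0.34,0,0,0,0]
  ],
  "fingers": 0.3
}}

```text
time: 14.2
eef_pos: [0.4775, 0.1162, 0.2034]
eef_rot: [[0.333, 0.943, 0.001], [0.943, -0.333, 0.001], [0.001, 0.001, -1.0]]
ft_force: [0.4, 0.2, 0.3]
grip_width: 0.649
gripper_force: 0.0
```

>>> {"fn": "apply_moves", "kwargs": {
  "plan": [
    [-1,0.34,0,0,0,0],
    [-1,0.34,0,0,0,0],
    [-1,0.34,0,0,0,0],
    [-1,0.34,0,0,0,0],
    [-1,0.34,0,0,0,0],
    [-1,0.34,0,0,0,0],
    [-1,0.34,0,0,0,0],
    [-1,0.34,0,0,0,0]
  ]
}}

```text
time: 15.0
eef_pos: [0.4749, -0.0951, 0.2034]
eef_rot: [[0.334, 0.943, 0.001], [0.943, -0.334, 0.0], [0.0, 0.001, -1.0]]
ft_force: [-0.5, 0.4, -0.2]
grip_width: 0.654
gripper_force: 0.0
```

>>> {"fn": "apply_moves", "kwargs": {
  "plan": [
    [-1,0.34,0,0,0,0],
    [-1,0.34,0,0,0,0],
    [-1,0.34,0,0,0,0],
    [-1,0.34,0,0,0,0],
    [-1,0.34,0,0,0,0],
    [0,0,0,0,0,0],
    [0,0,0,0,0,0]
  ]
}}

```text
time: 15.7
eef_pos: [0.4731, -0.2262, 0.203]
eef_rot: [[0.335, 0.942, 0.0], [0.942, -0.335, 0.0], [0.0, 0.0, -1.0]]
ft_force: [-0.2, 0.8, -0.6]
grip_width: 0.648
gripper_force: 0.0
```

```bash
python3 - <<'E'
from h import *
go(.454,-.3025,.1025,-19.2)
c=cam("wrist"); im=optics.read_camera("wrist"); np.save("pics/w2.npy",im)
p=proj(c,[[.4538,-.302,.096]])[0]; print(p)
x,y=p.astype(int); cv2.imwrite("pics/w2.png",cv2.resize(im[max(y-90,0):y+90,x-110:x+110,::-1],None,fx=3.6,fy=3.3)); print(max(y-90,0),x-110)
t=optics.read_camera("top"); h=cv2.cvtColor(t,cv2.COLOR_RGB2HSV); m=(h[...,1]<40)&(h[...,2]>150); m[:200]=0;m[275:]=0; m[:,:120]=0; m[:,230:]=0
for k in blobs(m): print(rect(cam("top"),k,.014))
cv2.imwrite("pics/t3.png",cv2.resize(t[195:285,115:235,::-1],None,fx=4,fy=4))
E
```

```text
t 15.7 tcp [ 0.4731 -0.2262  0.203 ] yaw_y -19.55 tilt [ 4.e-04  3.e-04 -1.e+00]
units [-3.13  0.3   4.02] turn -0.06
[324.80192779 299.03492752]
209 214
[476.6 354.   90.1 240.5 -19.9]
```

View pics/w2.png

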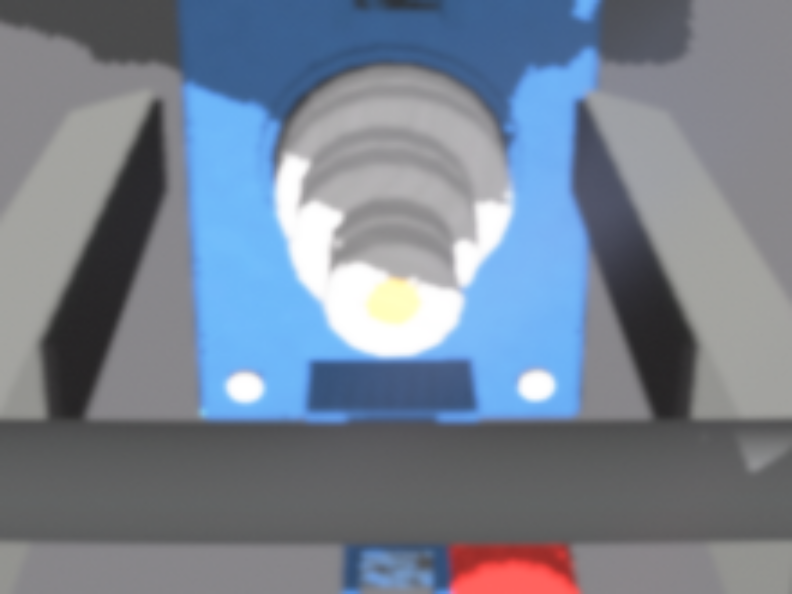

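View pics/t3.png

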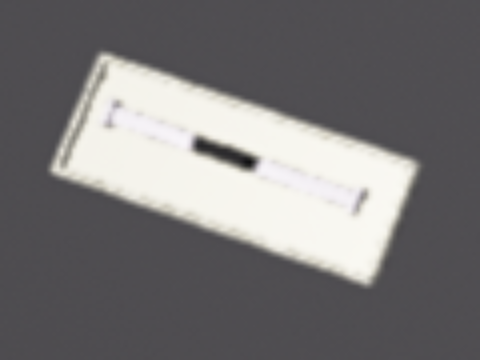

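>>> {"fn": "apply_moves", "kwargs": {
  "plan": [
    [-1,0.1,0,0,0,0],
    [-1,0.1,0,0,0,0],
    [-0.8,0.05,0.2,0,0,0],
    [-0.33,0,0.8,0,0,0],
    [0,0,1,0,0,0],
    [0,0,1,0,0,0],
    [0,0,0.8,0,0,0],
    [0,0,0.2,0,0,0]
  ]
}}

```text
time: 16.6
eef_pos: [0.4525, -0.2995, 0.1007]
eef_rot: [[0.331, 0.943, -0.003], [0.943, -0.331, 0.003], [0.002, -0.004, -1.0]]
ft_force: [0.3, -0.9, 0.0]
grip_width: 0.654
gripper_force: 0.0
```

>>> {"fn": "apply_moves", "kwargs": {
  "plan": [
    [0,0,0,0,0,0],
    [0,0,0,0,0,0]
  ]
}}

```text
time: 16.8
eef_pos: [0.4539, -0.3017, 0.1033]
eef_rot: [[0.333, 0.943, 0.001], [0.943, -0.333, -0.001], [-0.0, 0.001, -1.0]]
ft_force: [-0.1, 0.4, 0.0]
grip_width: 0.65
gripper_force: 0.0
```

>>> {"fn": "apply_moves", "kwargs": {
  "plan": [
    [0,0,0,0,0,0],
    [0,0,0,0,0,0],
    [0,0,0,0,0,0],
    [0,0,0,0,0,0],
    [0,0,0,0,0,0],
    [0,0,0,0,0,0]
  ],
  "fingers": -1,
  "newtons": 30
}}

```text
time: 17.4
eef_pos: [0.453, -0.3018, 0.1027]
eef_rot: [[0.333, 0.943, -0.0], [0.943, -0.333, 0.0], [0.0, -0.0, -1.0]]
ft_force: [-1.0, 0.3, 4.3]
grip_width: 0.331
gripper_force: 30.0
```

>>> {"fn": "apply_moves", "kwargs": {
  "plan": [
    [0,0,-0.2,0,0,0],
    [0,0,-0.4,0,0,0],
    [0,0,-0.7,0,0,0],
    [0,0,-0.8,0,0,0],
    [0,0,-0.5,0,0,0],
    [0,0,0,0,0,0]
  ]
}}

```text
time: 18.0
eef_pos: [0.4542, -0.3026, 0.1693]
eef_rot: [[0.333, 0.943, 0.003], [0.943, -0.333, -0.002], [-0.001, 0.004, -1.0]]
ft_force: [0.7, -0.4, -2.0]
grip_width: 0.332
gripper_force: 30.0
```

```bash
python3 - <<'E'
from h import *
go(.4395,-.068,.045,-19.2)
E
```

```text
t 18.0 tcp [ 0.4542 -0.3026  0.1693] yaw_y -19.46 tilt [ 0.0032 -0.002  -1.    ]
units [ 8.65 -3.7   4.95] turn -0.04
```

>>> {"fn": "apply_moves", "kwargs": {
  "plan": [
    [0.5,-0.2,0,0,0,0],
    [1,-0.43,0,0,0,0],
    [1,-0.43,0,0,0,0],
    [1,-0.43,0,0,0,0],
    [1,-0.43,0,0,0,0],
    [1,-0.43,0,0,0,0],
    [1,-0.43,0,0,0,0],
    [1,-0.43,0,0,0,0]
  ]
}}

```text
time: 18.8
eef_pos: [0.4386, -0.096, 0.1666]
eef_rot: [[0.333, 0.943, -0.002], [0.943, -0.333, 0.001], [0.0, -0.003, -1.0]]
ft_force: [-0.4, -0.2, -2.1]
grip_width: 0.339
gripper_force: 30.0
```

>>> {"fn": "apply_moves", "kwargs": {
  "plan": [
    [0.8,-0.35,0,0,0,0],
    [0.35,-0.14,0.3,0,0,0],
    [0,0,0.8,0,0,0],
    [0,0,1,0,0,0],
    [0,0,1,0,0,0],
    [0,0,0.8,0,0,0],
    [0,0,0.5,0,0,0],
    [0,0,0,0,0,0]
  ]
}}

```text
time: 19.6
eef_pos: [0.4361, -0.0673, 0.0554]
eef_rot: [[0.334, 0.943, -0.005], [0.943, -0.334, 0.0], [-0.001, -0.005, -1.0]]
ft_force: [0.6, -0.5, -1.0]
grip_width: 0.333
gripper_force: 30.0
```

>>> {"fn": "apply_moves", "kwargs": {
  "plan": [
    [0,0,0,0,0,0],
    [0,0,0,0,0,0]
  ]
}}

```text
time: 19.8
eef_pos: [0.4382, -0.0673, 0.0578]
eef_rot: [[0.334, 0.943, 0.001], [0.943, -0.334, -0.0], [-0.0, 0.001, -1.0]]
ft_force: [0.7, -0.1, -2.2]
grip_width: 0.334
gripper_force: 30.0
```

```bash
python3 - <<'E'
from h import *
go(.4395,-.068,.043,-19.2)
im=optics.read_camera("wrist");c=cam("wrist"); p=proj(c,[[.4395,-.068,.014]])[0]; print(p)
cv2.imwrite("pics/w3.png",im[:,:,::-1])
E
```

```text
t 19.8 tcp [ 0.4382 -0.0673  0.0578] yaw_y -19.48 tilt [ 7.e-04 -3.e-04 -1.e+00]
units [-0.01  0.06  0.59] turn -0.05
[317.85300289 239.562259  ]
```

View pics/w3.png

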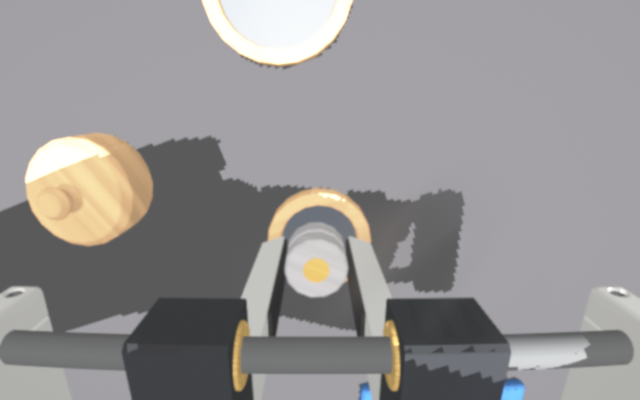

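>>> {"fn": "apply_moves", "kwargs": {
  "plan": [
    [0,0.08,0.2,0,0,0],
    [0,0,0.2,0,0,0],
    [0,0,0.12,0,0,0],
    [0,0,0.04,0,0,0],
    [0,0,0.04,0,0,0],
    [0,0,0,0,0,0],
    [0,0,0,0,0,0]
  ]
}}

```text
time: 20.55
eef_pos: [0.4396, -0.0677, 0.0427]
eef_rot: [[0.333, 0.943, -0.0], [0.943, -0.333, 0.0], [0.0, -0.0, -1.0]]
ft_force: [-0.8, 0.5, 3.7]
grip_width: 0.331
gripper_force: 30.0
```

>>> {"fn": "apply_moves", "kwargs": {
  "plan": [
    [0,0,0,0,0,0],
    [0,0,0,0,0,0],
    [0,0,0,0,0,0],
    [0,0,0,0,0,0],
    [0,0,0,0,0,0],
    [0,0,0,0,0,0]
  ],
  "fingers": 0.4
}}

```text
time: 21.15
eef_pos: [0.4399, -0.0678, 0.0424]
eef_rot: [[0.333, 0.943, -0.0], [0.943, -0.333, 0.0], [-0.0, -0.0, -1.0]]
ft_force: [0.1, 0.2, -0.3]
grip_width: 0.699
gripper_force: 0.0
```

>>> {"fn": "apply_moves", "kwargs": {
  "plan": [
    [0,0,-0.5,0,0,0],
    [0,0,-1,0,0,0],
    [0,0,-1,0,0,0],
    [0,0,-1,0,0,0],
    [0,0,-1,0,0,0],
    [0,0,-0.7,0,0,0],
    [0,0,0,0,0,0]
  ]
}}

```text
time: 21.85
eef_pos: [0.4412, -0.0679, 0.1742]
eef_rot: [[0.333, 0.943, 0.004], [0.943, -0.333, -0.0], [0.001, 0.004, -1.0]]
ft_force: [0.8, -0.2, -0.4]
grip_width: 0.699
gripper_force: 0.0
```

```bash
python3 - <<'E'
from h import *
go(.453,-.302,.17,-19.2)
im=optics.read_camera("wrist");c=cam("wrist")
h=cv2.cvtColor(im,cv2.COLOR_RGB2HSV); print(proj(c,[[.4395,-.068,.036]])[0])
cv2.imwrite("pics/w4.png",im[:,:,::-1])
E
```

```text
t 21.85 tcp [ 0.4412 -0.0679  0.1742] yaw_y -19.45 tilt [ 4.4e-03 -1.0e-04 -1.0e+00]
units [-8.67  3.56  0.17] turn -0.04
[314.71010557 198.46230811]
```

View pics/w4.png

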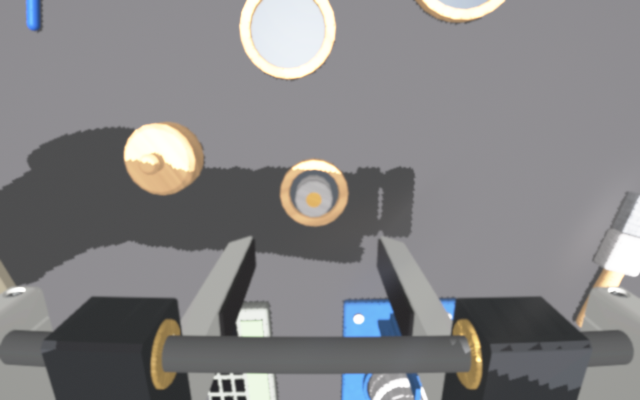

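>>> {"fn": "apply_moves", "kwargs": {
  "plan": [
    [-0.67,0.27,0,0,0,0],
    [-1,0.41,0,0,0,0],
    [-1,0.41,0,0,0,0],
    [-1,0.41,0,0,0,0],
    [-1,0.41,0,0,0,0],
    [-1,0.41,0,0,0,0],
    [-1,0.41,0,0,0,0],
    [-1,0.41,0,0,0,0]
  ]
}}

```text
time: 22.7
eef_pos: [0.4492, -0.2753, 0.1708]
eef_rot: [[0.333, 0.943, -0.002], [0.943, -0.333, 0.002], [0.001, -0.003, -1.0]]
ft_force: [0.4, -0.7, -0.1]
grip_width: 0.696
gripper_force: 0.0
```

>>> {"fn": "apply_moves", "kwargs": {
  "plan": [
    [-0.7,0.3,0,0,0,0],
    [-0.3,0.12,0,0,0,0],
    [0,0,0.6,0,0,0],
    [0,0,0.8,0,0,0],
    [0,0,0.6,0,0,0],
    [0,0,0,0,0,0],
    [0,0,0,0,0,0]
  ]
}}

```text
time: 23.4
eef_pos: [0.4512, -0.3011, 0.122]
eef_rot: [[0.333, 0.943, -0.001], [0.943, -0.333, 0.001], [0.001, -0.002, -1.0]]
ft_force: [-0.4, 0.7, 0.0]
grip_width: 0.7
gripper_force: 0.0
```

```bash
python3 - <<'E'
from h import *
go(.453,-.302,.075,-19.2)
im=optics.read_camera("wrist");c=cam("wrist"); p=proj(c,[[.453,-.302,.068]])[0]; print(p)
cv2.imwrite("pics/w5.png",im[:,:,::-1])
E
```

```text
t 23.4 tcp [ 0.4512 -0.3011  0.122 ] yaw_y -19.45 tilt [-0.0013  0.0011 -1.    ]
units [-0.01  0.08  1.88] turn -0.04
[318.09430716 232.71003884]
```

View pics/w5.png

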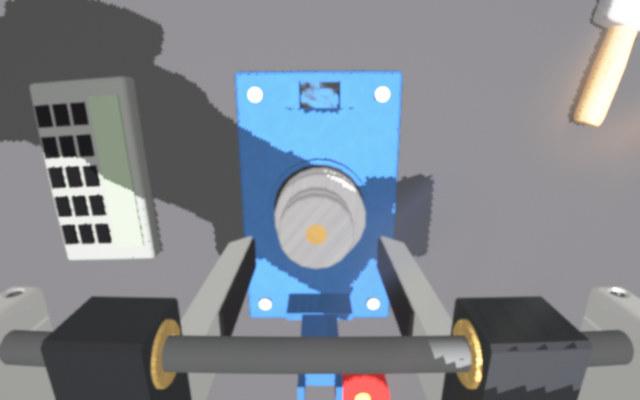

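>>> {"fn": "apply_moves", "kwargs": {
  "plan": [
    [-0.03,0.03,0.5,0,0,0],
    [0,0,0.7,0,0,0],
    [0,0,0.5,0,0,0],
    [0,0,0.18,0,0,0],
    [0,0,0,0,0,0],
    [0,0,0,0,0,0]
  ]
}}

```text
time: 24.05
eef_pos: [0.4522, -0.303, 0.0757]
eef_rot: [[0.333, 0.943, 0.0], [0.943, -0.333, -0.0], [-0.0, 0.0, -1.0]]
ft_force: [-0.2, 0.5, 0.1]
grip_width: 0.701
gripper_force: 0.0
```

>>> {"fn": "apply_moves", "kwargs": {
  "plan": [
    [0,0,0,0,0,0],
    [0,0,0,0,0,0],
    [0,0,0,0,0,0],
    [0,0,0,0,0,0],
    [0,0,0,0,0,0],
    [0,0,0,0,0,0]
  ],
  "fingers": -1,
  "newtons": 40
}}

```text
time: 24.65
eef_pos: [0.4516, -0.3026, 0.0758]
eef_rot: [[0.333, 0.943, -0.0], [0.943, -0.333, 0.001], [0.0, -0.001, -1.0]]
ft_force: [-1.8, 0.5, 6.5]
grip_width: 0.506
gripper_force: 40.0
```

>>> {"fn": "apply_moves", "kwargs": {
  "plan": [
    [0,0,-0.2,0,0,0],
    [0,0,-0.4,0,0,0],
    [0,0,-0.7,0,0,0],
    [0,0,-0.9,0,0,0],
    [0,0,-0.9,0,0,0],
    [0,0,-0.5,0,0,0],
    [0,0,-0.2,0,0,0],
    [0,0,0,0,0,0]
  ]
}}

```text
time: 25.45
eef_pos: [0.4523, -0.3027, 0.1708]
eef_rot: [[0.333, 0.943, 0.001], [0.943, -0.333, -0.0], [-0.0, 0.001, -1.0]]
ft_force: [-0.1, 0.3, -4.3]
grip_width: 0.503
gripper_force: 40.0
```

```bash
python3 - <<'E'
from h import *
go(.466,.069,.06,-19.2)
E
```

```text
t 25.45 tcp [ 0.4523 -0.3027  0.1708] yaw_y -19.45 tilt [ 8.e-04 -3.e-04 -1.e+00]
units [14.2  -4.44  4.43] turn -0.04
```

>>> {"fn": "apply_moves", "kwargs": {
  "plan": [
    [0.5,-0.16,0,0,0,0],
    [1,-0.31,0,0,0,0],
    [1,-0.31,0,0,0,0],
    [1,-0.31,0,0,0,0],
    [1,-0.31,0,0,0,0],
    [1,-0.31,0,0,0,0],
    [1,-0.31,0,0,0,0],
    [1,-0.31,0,0,0,0]
  ]
}}

```text
time: 26.25
eef_pos: [0.4585, -0.1042, 0.1695]
eef_rot: [[0.333, 0.943, -0.002], [0.943, -0.333, 0.001], [0.0, -0.003, -1.0]]
ft_force: [0.6, -0.1, -3.2]
grip_width: 0.505
gripper_force: 40.0
```

>>> {"fn": "apply_moves", "kwargs": {
  "plan": [
    [1,-0.31,0,0,0,0],
    [1,-0.31,0,0,0,0],
    [1,-0.31,0,0,0,0],
    [1,-0.31,0,0,0,0],
    [1,-0.31,0,0,0,0],
    [1,-0.31,0,0,0,0],
    [0.6,-0.19,0,0,0,0],
    [0.1,-0.05,0,0,0,0]
  ]
}}

```text
time: 27.05
eef_pos: [0.4646, 0.0719, 0.1694]
eef_rot: [[0.329, 0.944, -0.003], [0.944, -0.329, 0.001], [-0.0, -0.003, -1.0]]
ft_force: [-0.2, 0.1, -3.1]
grip_width: 0.502
gripper_force: 40.0
```

>>> {"fn": "apply_moves", "kwargs": {
  "plan": [
    [0,0,0.5,0,0,0],
    [0,0,1,0,0,0],
    [0,0,1,0,0,0],
    [0,0,1,0,0,0],
    [0,0,0.7,0,0,0],
    [0,0,0.2,0,0,0],
    [0,0,0,0,0,0],
    [0,0,0,0,0,0]
  ]
}}

```text
time: 27.85
eef_pos: [0.4662, 0.0685, 0.061]
eef_rot: [[0.334, 0.943, 0.001], [0.943, -0.334, -0.0], [0.0, 0.001, -1.0]]
ft_force: [1.2, 0.2, -3.3]
grip_width: 0.504
gripper_force: 40.0
```

```bash
python3 - <<'E'
from h import *
go(.466,.069,.0438,-19.2)
im=optics.read_camera("wrist");c=cam("wrist"); p=proj(c,[[.466,.069,.014]])[0]; print(p)
h=cv2.cvtColor(im,cv2.COLOR_RGB2HSV); m=(h[...,0]>8)&(h[...,0]<28)&(h[...,1]>70)&(h[...,2]>90)
for k in blobs(m,200): x,y,w,hh=cv2.boundingRect(k); print(x,y,w,hh)
E
```

```text
t 27.85 tcp [0.4662 0.0685 0.061 ] yaw_y -19.5 tilt [ 7.e-04 -1.e-04 -1.e+00]
units [ 0.02 -0.02  0.69] turn -0.05
[314.72713231 236.83013096]
304 374 80 26
416 319 23 72
194 319 23 72
303 254 26 24
250 172 130 69
538 77 85 135
473 63 85 149
```

>>> {"fn": "apply_moves", "kwargs": {
  "plan": [
    [0,0,0.2,0,0,0],
    [0,0,0.2,0,0,0],
    [0,0,0.2,0,0,0],
    [0,0,0.06,0,0,0],
    [0,0,0.04,0,0,0],
    [0,0,0,0,0,0],
    [0,0,0,0,0,0]
  ]
}}

```text
time: 28.6
eef_pos: [0.4656, 0.0689, 0.0438]
eef_rot: [[0.333, 0.943, -0.0], [0.943, -0.333, 0.001], [0.001, -0.001, -1.0]]
ft_force: [-2.1, -0.1, 10.2]
grip_width: 0.501
gripper_force: 40.0
```

Contact; release and go up.

>>> {"fn": "apply_moves", "kwargs": {
  "plan": [
    [0,0,0,0,0,0],
    [0,0,0,0,0,0],
    [0,0,0,0,0,0],
    [0,0,0,0,0,0],
    [0,0,0,0,0,0],
    [0,0,0,0,0,0]
  ],
  "fingers": 0.7
}}

```text
time: 29.2
eef_pos: [0.4659, 0.0689, 0.0429]
eef_rot: [[0.333, 0.943, -0.0], [0.943, -0.333, -0.0], [-0.0, -0.0, -1.0]]
ft_force: [-0.3, -0.8, 0.0]
grip_width: 0.847
gripper_force: 0.0
```

>>> {"fn": "apply_moves", "kwargs": {
  "plan": [
    [0,0,-0.5,0,0,0],
    [0,0,-1,0,0,0],
    [0,0,-1,0,0,0],
    [0,0,-1,0,0,0],
    [0,0,-1,0,0,0],
    [0,0,-0.7,0,0,0],
    [0,0,0,0,0,0]
  ]
}}

```text
time: 29.9
eef_pos: [0.4673, 0.0691, 0.1748]
eef_rot: [[0.333, 0.943, 0.004], [0.943, -0.333, 0.001], [0.002, 0.004, -1.0]]
ft_force: [0.3, -0.2, 0.0]
grip_width: 0.849
gripper_force: 0.0
```

```bash
python3 - <<'E'
from h import *
go(.4525,-.3025,.125,-19.2)
im=optics.read_camera("wrist");c=cam("wrist"); p=proj(c,[[.466,.069,.036],[.466,.069,.014]]); print(p)
h=cv2.cvtColor(im,cv2.COLOR_RGB2HSV); m=(h[...,0]>8)&(h[...,0]<28)&(h[...,1]>70)&(h[...,2]>90)
for k in blobs(m,60): x,y,w,hh=cv2.boundingRect(k); print(x+w/2,y+hh/2,w,hh)
E
```

```text
t 29.9 tcp [0.4673 0.0691 0.1748] yaw_y -19.46 tilt [ 0.0042  0.001  -1.    ]
units [-14.22   4.39   1.97] turn -0.04
[[315.30234742 197.93687899]
 [315.35421343 191.50875016]]
498.0 353.5 36 71
135.0 353.5 36 71
334.5 306.5 59 27
226.5 307.0 19 38
183.0 281.0 32 36
314.0 198.5 16 15
314.0 191.5 86 85
500.5 129.5 35 87
442.5 127.0 47 98
```

>>> {"fn": "apply_moves", "kwargs": {
  "plan": [
    [-0.5,0.15,0,0,0,0],
    [-1,0.31,0,0,0,0],
    [-1,0.31,0,0,0,0],
    [-1,0.31,0,0,0,0],
    [-1,0.31,0,0,0,0],
    [-1,0.31,0,0,0,0],
    [-1,0.31,0,0,0,0],
    [-1,0.31,0,0,0,0]
  ]
}}

```text
time: 30.75
eef_pos: [0.4566, -0.1292, 0.1717]
eef_rot: [[0.334, 0.942, -0.003], [0.942, -0.334, 0.0], [-0.001, -0.003, -1.0]]
ft_force: [0.9, 0.4, 0.3]
grip_width: 0.848
gripper_force: 0.0
```

>>> {"fn": "apply_moves", "kwargs": {
  "plan": [
    [-1,0.31,0,0,0,0],
    [-1,0.31,0,0,0,0],
    [-1,0.31,0,0,0,0],
    [-1,0.31,0,0,0,0],
    [-1,0.31,0,0,0,0],
    [-1,0.31,0,0,0,0],
    [-0.6,0.19,0,0,0,0],
    [-0.1,0.03,0,0,0,0]
  ]
}}

```text
time: 31.55
eef_pos: [0.4498, -0.3049, 0.1721]
eef_rot: [[0.337, 0.942, -0.002], [0.942, -0.337, -0.001], [-0.001, -0.001, -1.0]]
ft_force: [-0.2, 0.2, 0.5]
grip_width: 0.85
gripper_force: 0.0
```

>>> {"fn": "apply_moves", "kwargs": {
  "plan": [
    [0,0,0.5,0,0,0],
    [0,0,0.8,0,0,0],
    [0,0,0.8,0,0,0],
    [0,0,0.6,0,0,0],
    [0,0,0,0,0,0],
    [0,0,0,0,0,0]
  ]
}}

```text
time: 32.15
eef_pos: [0.4512, -0.3011, 0.1049]
eef_rot: [[0.332, 0.943, -0.001], [0.943, -0.332, 0.001], [0.001, -0.002, -1.0]]
ft_force: [-0.0, 0.5, -0.2]
grip_width: 0.852
gripper_force: 0.0
```

```bash
python3 - <<'E'
from h import *
go(.4525,-.3025,.047,-19.2)
im=optics.read_camera("wrist");c=cam("wrist"); p=proj(c,[[.4525,-.3025,.040]]); print(p)
h=cv2.cvtColor(im,cv2.COLOR_RGB2HSV); m=(h[...,0]>8)&(h[...,0]<28)&(h[...,1]>70)&(h[...,2]>90)
for k in blobs(m,60): x,y,w,hh=cv2.boundingRect(k); print(x+w/2,y+hh/2,w,hh)
E
```

```text
t 32.15 tcp [ 0.4512 -0.3011  0.1049] yaw_y -19.39 tilt [-0.0012  0.0014 -1.    ]
units [-0.04  0.07  2.32] turn -0.03
[[317.5726223  227.25419728]]
498.0 353.5 36 71
135.0 353.5 36 71
320.5 228.5 19 19
614.0 75.5 48 107
```

>>> {"fn": "apply_moves", "kwargs": {
  "plan": [
    [-0.04,0.12,0.5,0,0,0],
    [0,0,0.7,0,0,0],
    [0,0,0.6,0,0,0],
    [0,0,0.4,0,0,0],
    [0,0,0.12,0,0,0],
    [0,0,0,0,0,0],
    [0,0,0,0,0,0]
  ]
}}

```text
time: 32.9
eef_pos: [0.4541, -0.3048, 0.0479]
eef_rot: [[0.333, 0.943, 0.001], [0.943, -0.333, -0.001], [-0.0, 0.001, -1.0]]
ft_force: [-0.2, 0.7, -0.2]
grip_width: 0.848
gripper_force: 0.0
```

>>> {"fn": "apply_moves", "kwargs": {
  "plan": [
    [0,0,0,0,0,0],
    [0,0,0,0,0,0],
    [0,0,0,0,0,0],
    [0,0,0,0,0,0],
    [0,0,0,0,0,0],
    [0,0,0,0,0,0]
  ],
  "fingers": -1,
  "newtons": 55
}}

```text
time: 33.5
eef_pos: [0.4531, -0.3042, 0.0478]
eef_rot: [[0.333, 0.943, -0.001], [0.943, -0.333, 0.001], [0.0, -0.001, -1.0]]
ft_force: [-2.0, 1.7, 6.6]
grip_width: 0.672
gripper_force: 55.0
```

>>> {"fn": "apply_moves", "kwargs": {
  "plan": [
    [0,0,-0.2,0,0,0],
    [0,0,-0.4,0,0,0],
    [0,0,-0.7,0,0,0],
    [0,0,-0.9,0,0,0],
    [0,0,-0.9,0,0,0],
    [0,0,-0.9,0,0,0],
    [0,0,-0.7,0,0,0],
    [0,0,-0.3,0,0,0]
  ]
}}

```text
time: 34.3
eef_pos: [0.4544, -0.3047, 0.1741]
eef_rot: [[0.333, 0.943, 0.002], [0.943, -0.333, -0.001], [-0.0, 0.002, -1.0]]
ft_force: [1.0, -0.4, -7.0]
grip_width: 0.673
gripper_force: 55.0
```

>>> {"fn": "apply_moves", "kwargs": {
  "plan": [
    [0,0,0,0,0,0],
    [0,0,0,0,0,0]
  ]
}}

```text
time: 34.5
eef_pos: [0.4534, -0.3038, 0.1717]
eef_rot: [[0.333, 0.943, -0.001], [0.943, -0.333, 0.001], [0.001, -0.001, -1.0]]
ft_force: [-0.2, 0.2, -7.8]
grip_width: 0.674
gripper_force: 55.0
```

```bash
python3 - <<'E'
from h import *
go(.6185,.074,.06,-19.2)
E
```

```text
t 34.5 tcp [ 0.4534 -0.3038  0.1717] yaw_y -19.46 tilt [-0.0011  0.001  -1.    ]
units [16.45  1.2   4.48] turn -0.04
```

>>> {"fn": "apply_moves", "kwargs": {
  "plan": [
    [0.4,0.03,0,0,0,0],
    [0.8,0.06,0,0,0,0],
    [1,0.07,0,0,0,0],
    [1,0.07,0,0,0,0],
    [1,0.07,0,0,0,0],
    [1,0.07,0,0,0,0],
    [1,0.07,0,0,0,0],
    [1,0.07,0,0,0,0]
  ]
}}

```text
time: 35.3
eef_pos: [0.5257, -0.1368, 0.1714]
eef_rot: [[0.333, 0.943, -0.002], [0.943, -0.333, 0.001], [0.0, -0.002, -1.0]]
ft_force: [0.3, -0.5, -7.1]
grip_width: 0.672
gripper_force: 55.0
```

>>> {"fn": "apply_moves", "kwargs": {
  "plan": [
    [1,0.08,0,0,0,0],
    [1,0.08,0,0,0,0],
    [1,0.08,0,0,0,0],
    [1,0.08,0,0,0,0],
    [1,0.08,0,0,0,0],
    [1,0.08,0,0,0,0],
    [1,0.08,0,0,0,0],
    [0.8,0.06,0,0,0,0]
  ]
}}

```text
time: 36.1
eef_pos: [0.605, 0.0429, 0.171]
eef_rot: [[0.332, 0.943, -0.002], [0.943, -0.332, 0.001], [0.0, -0.003, -1.0]]
ft_force: [-0.4, -0.5, -6.6]
grip_width: 0.67
gripper_force: 55.0
```

>>> {"fn": "apply_moves", "kwargs": {
  "plan": [
    [0.4,0.03,0,0,0,0],
    [0.1,0,0.5,0,0,0],
    [0,0,1,0,0,0],
    [0,0,1,0,0,0],
    [0,0,1,0,0,0],
    [0,0,0.6,0,0,0],
    [0,0,0.2,0,0,0],
    [0,0,0,0,0,0]
  ]
}}

```text
time: 36.9
eef_pos: [0.6098, 0.0504, 0.0643]
eef_rot: [[0.334, 0.943, -0.001], [0.943, -0.334, -0.001], [-0.001, -0.001, -1.0]]
ft_force: [-0.0, -0.5, -6.8]
grip_width: 0.671
gripper_force: 55.0
```

>>> {"fn": "apply_moves", "kwargs": {
  "plan": [
    [0,0,0,0,0,0],
    [0,0,0,0,0,0]
  ]
}}

```text
time: 37.1
eef_pos: [0.6112, 0.0511, 0.0662]
eef_rot: [[0.333, 0.943, 0.002], [0.943, -0.333, 0.0], [0.001, 0.002, -1.0]]
ft_force: [0.7, 0.2, -7.5]
grip_width: 0.669
gripper_force: 55.0
```

```bash
python3 - <<'E'
from h import *
go(.6185,.074,.0438,-19.2)
im=optics.read_camera("wrist");c=cam("wrist"); print(proj(c,[[.6185,.074,.014]])[0])
h=cv2.cvtColor(im,cv2.COLOR_RGB2HSV); m=(h[...,0]>8)&(h[...,0]<28)&(h[...,1]>70)&(h[...,2]>90)
for k in blobs(m,100): x,y,w,hh=cv2.boundingRect(k); print(x,y,w,hh)
E
```

```text
t 37.1 tcp [0.6112 0.0511 0.0662] yaw_y -19.48 tilt [ 2.3e-03  2.0e-04 -1.0e+00]
units [ 0.96 -0.03  0.9 ] turn -0.05
[314.41281225 196.30405251]
447 319 30 71
156 319 30 71
65 286 21 20
303 252 26 24
41 219 122 79
370 168 22 69
235 166 25 72
```

>>> {"fn": "apply_moves", "kwargs": {
  "plan": [
    [0.4,0,0,0,0,0],
    [0.4,-0.03,0,0,0,0],
    [0.16,0,0,0,0,0],
    [0,0,0.2,0,0,0],
    [0,0,0.3,0,0,0],
    [0,0,0.2,0,0,0],
    [0,0,0,0,0,0],
    [0,0,0,0,0,0]
  ]
}}

```text
time: 37.95
eef_pos: [0.6173, 0.0736, 0.0471]
eef_rot: [[0.334, 0.943, -0.001], [0.943, -0.334, -0.0], [-0.001, -0.001, -1.0]]
ft_force: [-0.6, -0.9, -7.4]
grip_width: 0.671
gripper_force: 55.0
```

>>> {"fn": "apply_moves", "kwargs": {
  "plan": [
    [0,0,0.05,0,0,0],
    [0,0,0.05,0,0,0],
    [0,0,0.05,0,0,0],
    [0,0,0,0,0,0],
    [0,0,0,0,0,0]
  ]
}}

```text
time: 38.45
eef_pos: [0.6177, 0.0741, 0.0439]
eef_rot: [[0.333, 0.943, 0.0], [0.943, -0.333, 0.0], [0.0, 0.0, -1.0]]
ft_force: [-0.4, 0.3, -5.0]
grip_width: 0.674
gripper_force: 55.0
```

>>> {"fn": "apply_moves", "kwargs": {
  "plan": [
    [0,0,0.04,0,0,0],
    [0,0,0,0,0,0],
    [0,0,0,0,0,0]
  ]
}}

```text
time: 38.75
eef_pos: [0.6177, 0.0741, 0.0439]
eef_rot: [[0.333, 0.943, 0.0], [0.943, -0.333, 0.001], [0.001, 0.0, -1.0]]
ft_force: [-2.2, -0.5, 6.3]
grip_width: 0.668
gripper_force: 55.0
```

>>> {"fn": "apply_moves", "kwargs": {
  "plan": [
    [0,0,0,0,0,0],
    [0,0,0,0,0,0],
    [0,0,0,0,0,0],
    [0,0,0,0,0,0],
    [0,0,0,0,0,0],
    [0,0,0,0,0,0]
  ],
  "fingers": 0.9
}}

```text
time: 39.35
eef_pos: [0.6176, 0.0741, 0.0427]
eef_rot: [[0.333, 0.943, 0.0], [0.943, -0.333, -0.0], [-0.0, 0.0, -1.0]]
ft_force: [1.1, -1.0, 0.1]
grip_width: 0.949
gripper_force: 0.0
```

>>> {"fn": "apply_moves", "kwargs": {
  "plan": [
    [0,0,-0.5,0,0,0],
    [0,0,-1,0,0,0],
    [0,0,-1,0,0,0],
    [0,0,-1,0,0,0],
    [0,0,-1,0,0,0],
    [0,0,-1,0,0,0],
    [0,0,-0.5,0,0,0],
    [0,0,0,0,0,0]
  ]
}}

```text
time: 40.15
eef_pos: [0.6188, 0.0741, 0.195]
eef_rot: [[0.333, 0.943, 0.004], [0.943, -0.333, 0.001], [0.002, 0.004, -1.0]]
ft_force: [0.2, -1.3, 0.4]
grip_width: 0.951
gripper_force: 0.0
```

```bash
python3 - <<'E'
from h import *
im=optics.read_camera("wrist");c=cam("wrist"); go(.6185,.074,.2)
print(proj(c,[[.6185,.074,.036],[.6185,.074,.014],[.466,.069,.036]]).round(1))
cv2.imwrite("pics/w6.png",im[:,:,::-1])
cv2.imwrite("pics/s6.png",cv2.resize(optics.read_camera("scene")[130:290,160:540,::-1],None,fx=2.1,fy=2.1))
E
```

```text
t 40.2 tcp [0.6178 0.0743 0.1933] yaw_y -19.46 tilt [ 1.3e-03  5.0e-04 -1.0e+00]
units [-0.    0.03 -0.27] turn None
[[316.7 191.7]
 [316.7 186. ]
 [166.3 249. ]]
```

View pics/w6.png

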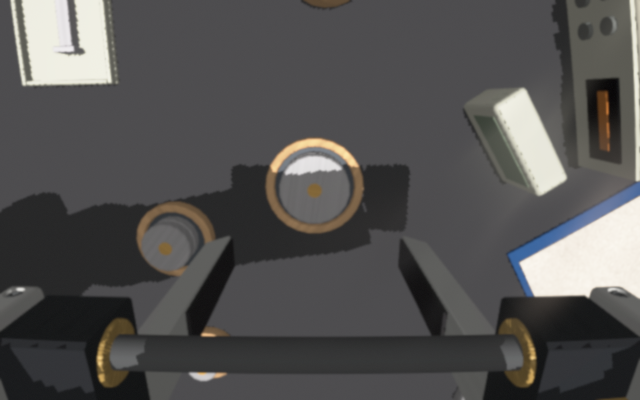

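View pics/s6.png

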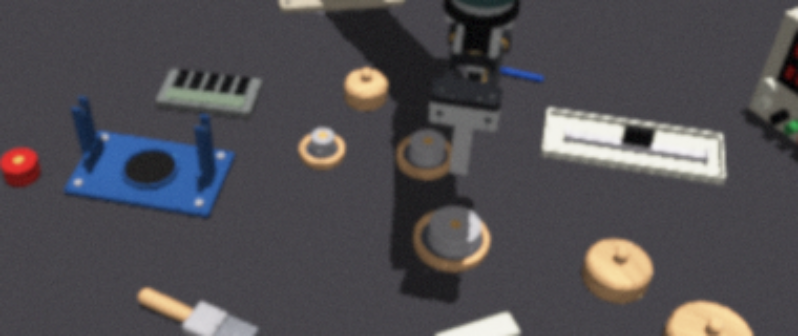

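The wrist picture shows the large weight's gold dot at (314,190), centred in its rim at (314,186). The medium weight's dot is at (166,249), centred in its case. The scene picture shows all three weights upright in their cases and the bar flat in the tray.

```bash
python3 -c "
from workcell import manip
print(manip.close_job())"
```

```text
the job is handed in; nothing more can be done
None
```

The job is handed in, with no verdict returned: the keeper bar lies flat in the tray, grip up, and the small, medium and large weights sit upright in their own recesses, as the last camera views show, at about 40 s of the 128 s allowed.

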